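Fit a washer's drain-filter cap and hold it on the half-way mark

ROBOT

A 6-joint arm with a two-finger parallel gripper is mounted at the origin on the work surface. World frame = base frame: x ahead of the robot, y to its left, z up, the work surface at z = 0. Lengths are in m, angles in rad, forces in N, time in s.
With the tool pointing down it reaches from about 0.25 to 0.8 m from the base axis. Payload 8.5 kg.
Tool frame: the origin (TCP) lies on the centre line of the jaws, within the pads' length; the fingertips stand 14 mm ahead of it and the grasp point (between the pads) lies 5 mm behind it; z points along the fingers, y is the line along which they close (so a half turn about z gives the same grasp; the last joint's range is limited). The gripper opens to 85 mm and grips with 20 to 120 N. Pads are 22 mm wide; open, the fingers measure 114 mm over their backs; the gripper's body (76 mm by 85 mm) begins 54 mm behind the grasp point. The pads swing forward as they close: fully open they stand 13 mm farther back than shut.
Start: joints at [1.305, 0.238, -0.013, 1.319, 0, 1.571], TCP at [0.138, 0.507, 0.245] pointing down, gripper open.
Joint ranges: [-2.66, 2.66], [-1.03, 1.9], [-1.14, 1.46], [-1.82, 2.27], [-1.45, 1.34], [-3.14, 3.14]. Speed limits (rad/s): [2.22, 2.22, 2.79, 3.14, 3.14, 3.14].

INTERFACE

Orientations are given as a unit quaternion [x, y, z, w].
In Python, from workcell import arm gives the robot as it stands.
- The arm moves only by the tool shift_gripper, called as name([rows], argument=value, ...), one row to a line, values as JSON. Schema: {"type":"object","properties":{"rows":{"type":"array","items":{"type":"object","properties":{"xyz":{"type":"array","items":{"type":"number"},"minItems":3,"maxItems":3},"turn_vec":{"type":"array","items":{"type":"number"},"minItems":3,"maxItems":3}},"additionalProperties":false},"minItems":1,"maxItems":12},"jaw":{"type":"number"},"force":{"type":"number"},"only":{"type":"string"},"quiet":{"type":"boolean"},"lines":{"type":"string"}},"required":["rows"],"additionalProperties":false}. rows is a list of rows, 1 to 12 of them, each an object with the fields xyz (a list: dx, dy, dz in shares of the most that a row can go, 1 being 62.5 mm), turn_vec (a list: a rotation vector rx, ry, rz in rad); a field left out counts as zero; each row shifts and turns the commanded pose from where the row before left it, along the tool's axes as they then stand; what a row does not reach is not made up. A row lasts 1/8 s, in which the tool goes at most 0.0625 m and 0.188 rad, less where a joint would pass 70% of its speed; a pose out of reach is approached as far as the arm can. jaw is the opening from 0.0 (shut) to 1.0 (fully open), set as the call begins (left out keeps the last). The fingers move at their own pace and stop on an object; force is the grip in N (left out, the last holds). Time passes only in rows, so rows that do not move let the fingers close. The tool returns the time, the measured TCP pose, the force, the opening and the grip force at its end. only (a regular expression) keeps the lines of the reply that match it, lines (a string "A,B") keeps lines A to B, and quiet returns only ok. Input that does not fit is refused with a message, and nothing moves.
- arm.state(): the state, without advancing time (a new reading comes with each control period).
- arm.get_image(name): name is "scene" or "top" or "wrist"; returns the picture (480x640x3 uint8, blue, green, red); there is no depth.
- arm.camera_info(name): a dict with "intrinsics" (3x3 intrinsics, pixels), "eye" and "orientation" of the camera in the world. Camera axes: x right, y down, z forward; pixel columns grow to the right and rows downward; lengths in m; the calibration is good to about 2 mm. A picture is of the moment at which its call begins: read the wrist's pose just before it. camera_info takes no time and is no camera call; for the wrist camera it gives the pose at the moment of the call.
- arm.sign_off(): hands the job in; it is judged then, once.
The state is a dict: "clock": time; "joint_positions": joint angles; "dq": joint speeds; "effort": joint torques, N m; "tcp_pos": TCP position; "eef_rot": TCP orientation; "ft_force": force on the tool from outside, world axes, zero at the start; "ft_torque": the same for the moment, N m; "finger_gap": opening from 0.0 (shut) to 1.0 (fully open); "gripper_force": force on a finger pad.
Only numpy, scipy, OpenCV 4.12 (cv2) and the standard library are available. Lean on these libraries where they do the work, as an engineer would, in place of code of your own. Each camera call takes 0.05 s, during which the arm holds its last target. There are 200 camera calls.

TASK

Lift the blanking plug out of the washer's filter housing and return it to its own two-dot slot in the rack, pushed fully home, and let go of it. Then put the filter cap down into the housing's mouth and turn it clockwise to the single long half-way mark, never as far as the lock click, and finish while still gripping the cap there, fully down, so that the housing can be vented. Leave everything else where it is.

Things in the scene. Friction and masses are not known exactly. Their poses are not given: they have to be found in the camera images.
- housing: Grey round drain-filter housing, fixed, 88 mm across, mouth 75 mm above the table, on a 115 mm square steel foot; a low pipe stub (38 mm diameter) on its +x side ends 84 mm from the axis. Origin: centre of the underside, on the mouth's vertical axis; z up; x runs through the mouth's two notches. Half a turn gives the same mouth.
- mouth (a point): Centre of the mouth, level with the lip's top face, 75 mm above the table; axes of the housing. Bore 44 mm diameter through a lip 8 mm thick, with two notches 13 mm wide out to radius 31 mm at its +x and -x sides; under the lip a cavity 12 mm high in which the cap's lugs turn: anticlockwise is blocked, clockwise (from above) is free.
- half_mark (a point): Half-way mark: one long white rib on the rim just outside the cap's flange, 40 degrees (0.70 rad) clockwise, seen from above, of the +x notch, at radius 38 mm; a like one lies straight across. The cap's bar must end up pointing at it.
- lock_mark (a point): Lock mark: two short white ribs side by side on the rim, 85 degrees clockwise of the +x notch, radius 40 mm; another pair lies straight across. The cap locks here; from about 55 degrees (0.96 rad) on, its lugs meet two hidden spring balls, the lock click: do not turn it that far.
- plug: White blanking plug, starts in the housing's mouth, its flange on the lip, any yaw. Origin: centre of underside. Shank 40 mm diameter, 18 mm long, tapered foot; flange 52 mm diameter from 18 to 23 mm above the origin, with two black dots; on it an upright grip bar 14 mm thick (y), 40 mm long (x), 23 to 51 mm above the origin. 0.06 to 0.13 kg. When home its flange lies on the holder's top.
- cap: White filter cap, starts standing in the tray, any yaw. Origin: centre of its underside. Shank 40 mm diameter, its lowest 12 mm tapering to 30 mm; flange 64 mm diameter from 28 to 34 mm above the origin; upright grip bar 14 mm thick (y), 60 mm long (x), 34 to 62 mm above the origin. 0.1 to 0.2 kg. Half a turn is the same.
- cap_lug (a point): Outer end of the cap's +x lug. Two lugs, 8 mm wide and 6 mm high, 12 to 18 mm above the cap's origin, reach out to radius 28 mm on the cap's +x and -x sides, straight below the ends of the bar. Fully down, the flange lies on the lip (2 mm of play upward once turned).
- slot_medium: The plug's own slot: an aluminium holder block 76 x 76 x 28 mm, fixed on the rack board, with a round hole 43 mm in diameter and 22 mm deep in its top and a paper tag with two black dots along the top's -x edge. The three blocks stand in a row on a plywood board in changing order. Origin: centre of its underside.
- slot_medium_mouth (a point): Centre of the two-dot slot's hole, level with the block's top face, 34 mm above the table.
- slot_small: Like block with a one-dot tag and a 31 mm hole, in which the small plug stands. Origin: centre of its underside.
- slot_large: Like block with a three-dot tag and an empty 57 mm hole: not the plug's slot. Origin: centre of its underside.
- tray: Fixed steel drip tray 240 (x) x 150 (y) x 14 mm with walls 4 mm thick and an inner floor about 4 mm above the table; the cap stands in its +x half, the seal in its -x half. Origin: centre of its underside.
- small_plug: White plug with a 40 mm flange and one dot, 51 mm tall, in the one-dot slot; leave it alone. Origin: centre of its underside.
- seal: Black rubber ring 54 mm across, 9 mm high, in the tray; leave it alone. Origin: centre of its underside.
- screwdriver: Screwdriver lying between robot and housing; leave it alone. Origin: under its middle.
- wrench: Steel wrench lying beyond the housing; leave it alone. Origin: under its middle.
- mug: White mug 76 mm across and 90 mm tall; leave it alone. Origin: centre of its underside.
- bottle: White bottle 64 mm across and 180 mm tall; leave it alone. Origin: centre of its underside.
- pulley: Aluminium belt pulley 68 mm across and 32 mm tall; leave it alone. Origin: centre of its underside.

How it is judged:
By the outcome, as a careful person would: the job done as asked, in the order asked, and still so for the second after the job is handed in, while the arm keeps its last pose, push and grip.
It also fails if it takes over 56 s, if anything falls off the work surface, if the arm or the gripper's body presses on something with over 40 N, if the wrist force passes 120 N, or if a joint passes its speed limit or range.

## Working session

There is one attempt and no reset: what is moved stays moved. The work goes in short steps, Python scripts to look and compute and a tool call to move; the robot and the scene stay as the last step left them, time stands still between calls to the robot, and variables do not carry over. Pictures are saved under pics/ and viewed, at most 10 in all, crops included, and the job is handed in when it is done.

```bash
ls; mkdir -p pics; python3 - <<'E'
from workcell import arm
import cv2
for n in("scene","top","wrist"):
    ci=arm.camera_info(n); im=arm.get_image(n); cv2.imwrite(f"pics/{n}0.png",im)
    print(n,ci)
s=arm.state();print(s)
E
```

```text
pics
workcell.py
scene {'intrinsics': array([[622.01992434,   0.        , 314.57044724],
       [  0.        , 622.01992434, 243.70093189],
       [  0.        ,   0.        ,   1.        ]]), 'eye': array([ 1.35065931, -0.01987312,  1.2650476 ]), 'orientation': array([ 0.69473483,  0.66134114, -0.19860478, -0.20131456])}
top {'intrinsics': array([[464.84713494,   0.        , 321.22492218],
       [  0.        , 464.84713494, 239.71442163],
       [  0.        ,   0.        ,   1.        ]]), 'eye': array([ 0.51771042, -0.00926644,  0.91335084]), 'orientation': array([-0.69958868,  0.71328927, -0.03229174,  0.02741072])}
wrist {'intrinsics': array([[430.31220013,   0.        , 317.73857369],
       [  0.        , 430.31220013, 247.02225344],
       [  0.        ,   0.        ,   1.        ]]), 'eye': array([0.06898387, 0.5238551 , 0.373245  ]), 'orientation': array([0.78657604, 0.60097657, 0.08517361, 0.11344932])}
{'clock': 0.15, 'joint_positions': array([ 1.30499379e+00,  2.38640764e-01, -1.40236527e-02,  1.31916267e+00,
       -3.27004971e-06,  1.57080321e+00]), 'dq': array([ 0.0015028 , -0.00133486,  0.00382503,  0.00033794, -0.00102622,
       -0.00092161]), 'effort': array([-4.54863048e-04, -5.39075983e+01,  3.46597803e+01,  1.44196150e-02,
       -9.12250243e-05,  7.46133054e-06]), 'tcp_pos': array([0.13783901, 0.5063025 , 0.24484083]), 'eef_rot': array([ 1.32513774e-01,  9.91181030e-01, -5.11053671e-04, -6.66710481e-05]), 'ft_force': array([0.74376488, 0.22040941, 0.7992839 ]), 'ft_torque': array([ 0.00208747,  0.03926051, -0.02291372]), 'gripper_force': 0.0, 'finger_gap': 1.0008399345252166}
```

View pics/top0.png

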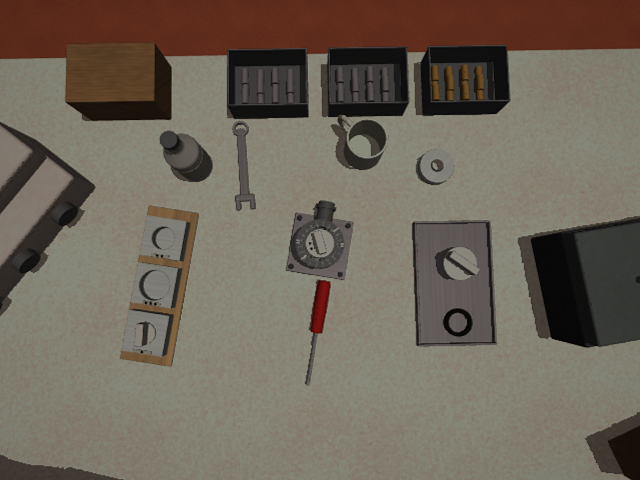

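View pics/scene0.png

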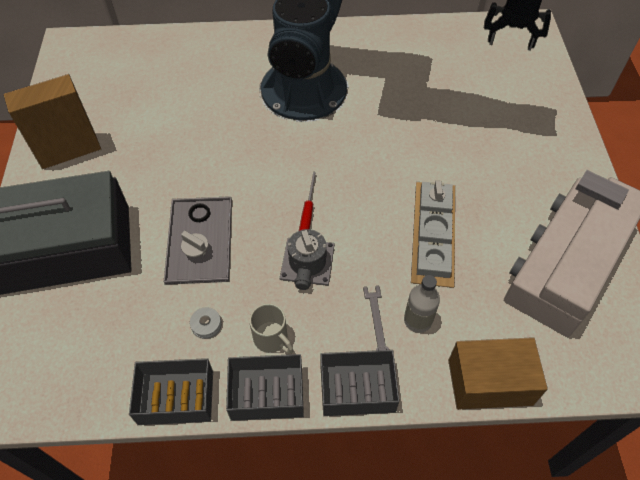

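The top view shows the housing with the plug at about (319,243), the cap at (460,263), and blocks at (163,238), (155,285) and (146,334). The small plug is in the nearest block. The far block's hole looks smaller than the middle one's, so I'll zoom in to read the tags.

```bash
cat > h.py <<'E'
import numpy as np, cv2
from scipy.spatial.transform import Rotation as R
from workcell import arm
def ray(ci,px):
    d=np.linalg.solve(ci["intrinsics"],[px[0],px[1],1.]); d=R.from_quat(ci["orientation"]).apply(d)
    return np.array(ci["eye"]),d/np.linalg.norm(d)
def plane(ci,px,z):
    o,d=ray(ci,px); return o+d*(z-o[2])/d[2]
def tri(cis,pxs):
    A=np.zeros((3,3));b=np.zeros(3);rs=[ray(c,p) for c,p in zip(cis,pxs)]
    for o,d in rs:
        M=np.eye(3)-np.outer(d,d);A+=M;b+=M@o
    p=np.linalg.solve(A,b)
    return p,[float(np.linalg.norm((np.eye(3)-np.outer(d,d))@(p-o))) for o,d in rs]
def project(ci,P):
    p=R.from_quat(ci["orientation"]).inv().apply(np.asarray(P)-ci["eye"]); p=ci["intrinsics"]@p; return p[:2]/p[2]
def totool(s,P):
    return R.from_quat(s["eef_rot"]).inv().apply(np.asarray(P)-s["tcp_pos"])
E
python3 - <<'E'
from h import *
t=cv2.imread("pics/top0.png");s=cv2.imread("pics/scene0.png")
def c(im,x,y,w,h,k=4):return cv2.resize(im[y:y+h,x:x+w],(w*k,h*k),interpolation=cv2.INTER_CUBIC)
a=np.hstack([c(t,120,200,80,150),c(t,280,200,80,75*2),]) 
b=np.vstack([c(t,430,230,40,75,2)*0]) 
cv2.imwrite("pics/z1.png",np.hstack([c(t,115,205,85,145),np.vstack([c(t,282,200,75,85),c(t,422,235,75,60)])]))
ct=arm.camera_info("top")
for n,p,z in(("housing",(319,243),.08),("cap",(460,263),.04),("b1",(163,238),.034),("b2",(155,285),.034)):print(n,plane(ct,p,z).round(3))
E
```

```text
housing [ 0.582 -0.012  0.08 ]
cap [ 0.543 -0.276  0.04 ]
b1 [0.601 0.284 0.034]
b2 [0.513 0.298 0.034]
```

View pics/z1.png

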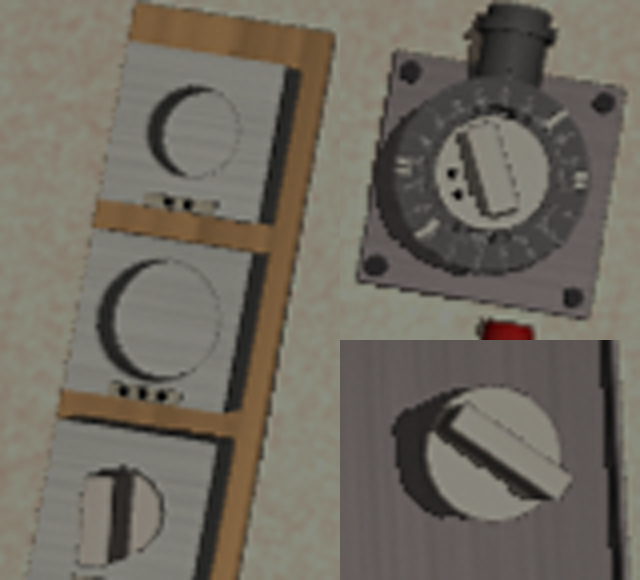

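The two-dot slot is the far block, at about (0.60, 0.284). The half mark is the long rib up and to the right of the housing mouth. Next I'll work out the camera geometry for the wrist looks.

```bash
python3 - <<'E'
from h import *
s=arm.state();ci=arm.camera_info("wrist");T=R.from_quat(s["eef_rot"])
print("eye in tool",totool(s,ci["eye"]).round(4))
print("look in tool",T.inv().apply(R.from_quat(ci["orientation"]).as_matrix()[:,2]).round(3))
print("camx in tool",T.inv().apply(R.from_quat(ci["orientation"]).as_matrix()[:,0]).round(3))
print(T.as_matrix().round(3))
# where the look axis meets z=.05, in tool
o,d=ray(ci,(318,247));p=o+d*(.05-o[2])/d[2];print(totool(s,p).round(3))
for n,P in(("slot",[.601,.284,.245]),("house",[.582,-.012,.245]),("cap",[.543,-.276,.245])):print(n,totool(s,P).round(3))
E
```

```text
eye in tool [ 0.071  -0.0013 -0.1285]
look in tool [-0.281 -0.001  0.96 ]
camx in tool [-0.     1.     0.001]
[[-0.965  0.263 -0.   ]
 [ 0.263  0.965 -0.001]
 [-0.    -0.001 -1.   ]]
[-0.024 -0.001  0.195]
slot [-0.505 -0.093 -0.   ]
house [-0.565 -0.383  0.   ]
cap [-0.596 -0.648  0.001]
```
Camera looks near the TCP line. So go over the slot with offset. Slot -0.505,-0.093: 8.2 rows. Move 9 rows: each (-0.0561,-0.0103). Look at centre ±; at z=.034 look hits tool x -0.03ish. Go slightly: total (-0.475,-0.09). Also rotate yaw -0.485 at the same time: tool axes turn... complicates. Do rotation in a later move. Actually do rotation first costs time; alternatively do it during the move with per-row changes... Rotation then makes translation 'along tool axes as they then stand'. Simple: rotate in rows with no dependence... Just do rotation in rows 1-3 in total while translation along tool -x only... Let me instead do the slot to housing move with pre-computed: rotation in the row applied then subsequent rows use new axes. The first row with both: shift then turn along axes before. So could rotate at the last rows; the deviation small: last 3 rows with rotations -0.162 each; cumulative displacement direction error small and computable; I don't need accuracy for views. Do that.

The manual's scale: shifts go in shares of 62.5 mm. Converting my numbers, -0.011 m is -0.176, -0.06 m is -0.96.

shift_gripper([
  {"xyz": [-0.48, -0.096, 0]},
  {"xyz": [-0.96, -0.176, 0]},
  {"xyz": [-0.96, -0.176, 0]},
  {"xyz": [-0.96, -0.176, 0]},
  {"xyz": [-0.96, -0.176, 0]},
  {"xyz": [-0.96, -0.176, 0]},
  {"xyz": [-0.96, -0.176, 0]},
  {"xyz": [-0.96, -0.176, 0]},
  {"xyz": [-0.48, -0.096, 0]},
  {},
], jaw=1.0, force=40)

```text
clock: 1.4
tcp_pos: [0.5793, 0.293, 0.2441]
eef_rot: [0.134, 0.991, -0.001, -0.0]
ft_force: [-0.2, 0.4, -0.2]
finger_gap: 0.999
gripper_force: 0.0
```

```bash
cat >> h.py <<'E'
import json,os
def shot(name):
    s=arm.state();ci=arm.camera_info("wrist");im=arm.get_image("wrist");cv2.imwrite(f"pics/{name}.png",im)
    json.dump({k:np.array(v).tolist() for k,v in ci.items()}|{"tcp":s["tcp_pos"].tolist(),"rot":s["eef_rot"].tolist(),"t":s["clock"]},open(f"pics/{name}.json","w"))
    return ci,im
def load(name): return {k:np.array(v) for k,v in json.load(open(f"pics/{name}.json")).items()},cv2.imread(f"pics/{name}.png")
E
python3 -c "
from h import *
shot('slotA');s=arm.state();print(totool(s,[.582,-.012,.245]))"
```

```text
[-0.08462222 -0.2939446  -0.00045354]
```

View pics/slotA.png

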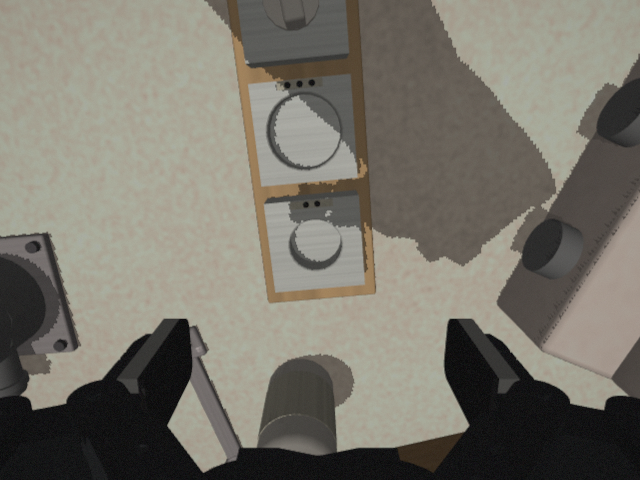

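The two-dot block is at about (316,243), with the hole fully in view; the dots are at (306,204) and (317,204). I'll take a second view on the way to the housing.

To row units: -0.05 m is -0.8.

shift_gripper([
  {"xyz": [0, -0.8, 0]},
  {"xyz": [0, -0.8, 0]},
  {},
])

```text
clock: 1.82
tcp_pos: [0.5494, 0.1963, 0.2461]
eef_rot: [0.133, 0.991, -0.0, -0.0]
ft_force: [0.8, 0.2, 0.3]
finger_gap: 1.001
gripper_force: 0.0
```

```bash
python3 -c "
from h import *
shot('slotB')"
```

shift_gripper([
  {"xyz": [-0.32, -0.8, 0]},
  {"xyz": [-0.32, -0.96, 0]},
  {"xyz": [-0.32, -0.96, 0], "turn_vec": [0, 0, -0.12]},
  {"xyz": [0, -0.32, 0], "turn_vec": [0, 0, -0.18]},
  {"turn_vec": [0, 0, -0.18]},
  {},
])

```text
clock: 2.62
tcp_pos: [0.5618, 0.001, 0.2453]
eef_rot: [-0.107, 0.994, 0.0, 0.0]
ft_force: [0.2, 0.8, -0.3]
finger_gap: 1.0
gripper_force: 0.0
```

```bash
python3 -c "
from h import *
shot('houA')"
```

shift_gripper([
  {"xyz": [0.16, -0.8, 0]},
  {},
])

```text
clock: 2.92
tcp_pos: [0.5627, -0.052, 0.2452]
eef_rot: [-0.104, 0.995, -0.0, -0.0]
ft_force: [0.6, -0.1, 0.1]
finger_gap: 1.001
gripper_force: 0.0
```

```bash
python3 - <<'E'
from h import *
shot('houB')
cv2.imwrite("pics/z2.png",np.hstack([load('houA')[1][60:420,120:520],load('houB')[1][60:420,120:520]]))
E
```

```text
(no output)
```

View pics/z2.png

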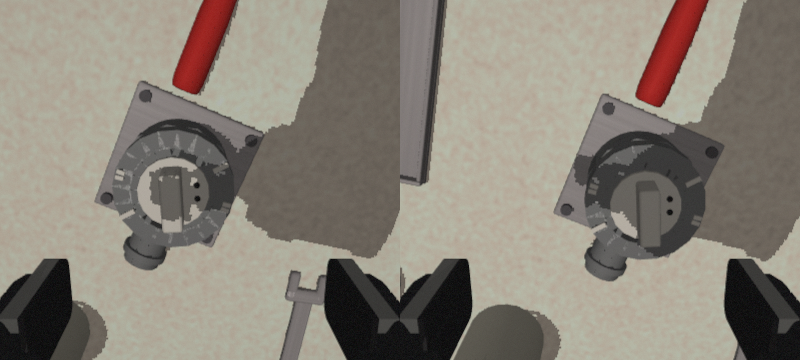

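The housing with the plug is at about (290,250) in houA and (285,262) in houB, in full-image pixels. I'll zoom in to pick off the bar, ribs and dots.

```bash
python3 - <<'E'
from h import *
o=[]
for n,x,y in(("houA",225,170),("houB",218,180)):
    im=load(n)[1][y:y+150,x:x+133].astype(float); g=np.clip((im/255)**.6*255,0,255).astype(np.uint8)
    g=cv2.resize(g,None,fx=3,fy=3,interpolation=cv2.INTER_CUBIC)
    for k in range(0,133,20): cv2.putText(g,str(x+k),(3*k,10),0,.35,(0,0,255),1);cv2.line(g,(3*k,12),(3*k,18),(0,0,255),1)
    for k in range(20,150,20): cv2.putText(g,str(y+k),(0,3*k),0,.35,(0,0,255),1)
    o.append(g)
cv2.imwrite("pics/z3.png",np.hstack(o))
E
```

```text
(no output)
```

View pics/z3.png

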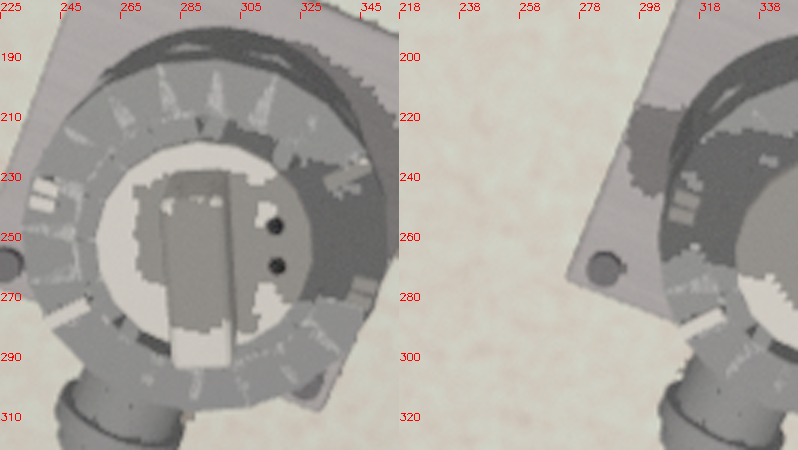

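```bash
python3 - <<'E'
from h import *
def panel(n,x,y,w,h):
    x,y=int(x),int(y)
    im=load(n)[1][y:y+h,x:x+w].astype(float); g=((im/255)**.7*255).astype(np.uint8)
    g=cv2.resize(g,None,fx=3,fy=3,interpolation=cv2.INTER_CUBIC)
    for k in range((-x)%10,w,10): cv2.line(g,(3*k,0),(3*k,5),(0,0,255),1); (x+k)%20 or cv2.putText(g,str(x+k),(3*k,12),0,.32,(0,0,255),1)
    for k in range((-y)%10,h,10): cv2.line(g,(0,3*k),(5,3*k),(0,0,255),1); (y+k)%20 or cv2.putText(g,str(y+k),(6,3*k+4),0,.32,(0,0,255),1)
    return g
ca,_=load("slotA");cb,_=load("slotB")
P=plane(ca,(316,243),.034);q=project(cb,P);print(P,q)
g=np.hstack([np.vstack([panel("houB",300,185,130,150),np.zeros((150,390,3),np.uint8)]),np.vstack([panel("slotA",250,190,130,100),panel("slotB",q[0]-65,q[1]-55,130,100)])])
cv2.imwrite("pics/z4.png",g)
E
```

```text
[0.60200309 0.28335195 0.034     ] [438.65644315 246.03318213]
```

View pics/z4.png

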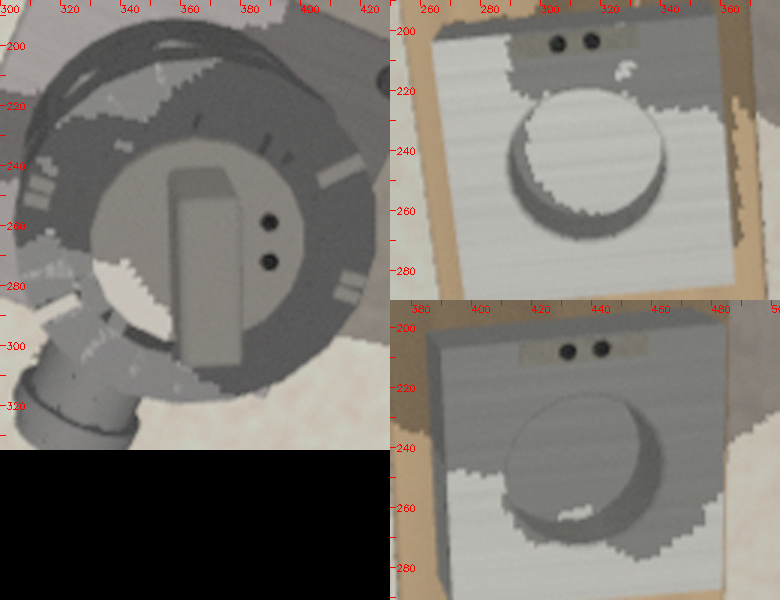

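The zoom gives clear pixel positions. In houB the long ribs are at (414,242) and (319,287), the lock pairs at (313,247) and (417,281), and the bar top spans y 251 to 307 at x≈370. The slot hole centre is (315.8,244.7) in slotA and (437.7,247.5) in slotB. Next I'll triangulate these.

```bash
python3 - <<'E'
from h import *
L={n:load(n)[0] for n in("slotA","slotB","houA","houB")}
def T(n,a,b,A="houA",B="houB"):
    p,e=tri([L[A],L[B]],[a,b]);print(n,p.round(4),np.round(e,4));return p
h1=T("half UR",(340,229),(414.3,241.7));h2=T("half LL",(248.3,274.3),(319,287))
l1=T("lock L",(239,235),(313,246.7));l2=T("lock R",(346.7,266.7),(416.7,280.7))
d1=T("dot1",(316.7,245.3),(389.7,259));d2=T("dot2",(317.3,258.7),(390,272))
b1=T("bar far",(292.3,292),(370.3,306.8));b2=T("bar near",(291,235.7),(369.3,251))
T("slot",(315.8,244.7),(437.7,247.5),"slotA","slotB");T("sd1",(305.7,204.3),(432.3,208.3),"slotA","slotB");T("sd2",(317.3,203.7),(443.3,207.3),"slotA","slotB")
print("mouth",(h1+h2)/2,(l1+l2)/2)
# ribs on plane z=.077 from both
for n in("houA","houB"):
    pts=[plane(L[n],p,.076) for p in ([(340,229),(248.3,274.3),(239,235),(346.7,266.7)] if n=="houA" else [(414.3,241.7),(319,287),(313,246.7),(416.7,280.7)])]
    a=lambda v:np.degrees(np.arctan2(v[1],v[0]))
    print(n,((pts[0]+pts[1])/2).round(4),((pts[2]+pts[3])/2).round(4),"half dir",a(pts[1]-pts[0]),"lock dir",a(pts[3]-pts[2]),np.linalg.norm(pts[1]-pts[0])/2,np.linalg.norm(pts[3]-pts[2])/2)
print("bar ang",a(b1-b2),"centre",(b1+b2)/2,"dots ang",a(d2-d1))
s=arm.state();print(s["tcp_pos"],"tool y ang",a(R.from_quat(s["eef_rot"]).as_matrix()[:,1]))
E
```

```text
half UR [0.5588 0.0148 0.0822] [0.0005 0.0005]
half LL [ 0.6094 -0.0429  0.073 ] [0.0002 0.0002]
lock L [ 0.5789 -0.0539  0.0779] [0.0009 0.0009]
lock R [0.5886 0.027  0.0734] [0.0004 0.0004]
dot1 [0.5749 0.0015 0.0802] [0. 0.]
dot2 [0.5842 0.004  0.0812] [0.0001 0.0001]
bar far [ 0.6026 -0.0091  0.107 ] [0.0002 0.0002]
bar near [ 0.5671 -0.0175  0.0983] [0.0001 0.0001]
slot [0.6037 0.2827 0.0322] [0.0001 0.0001]
sd1 [0.5689 0.2841 0.0358] [0.0002 0.0002]
sd2 [0.571  0.293  0.0342] [0.0001 0.0001]
mouth [ 0.58412108 -0.01408805  0.07760437] [ 0.58374335 -0.01346161  0.07566741]
houA [ 0.5846 -0.0136  0.076 ] [ 0.5839 -0.0138  0.076 ] half dir -50.637646230486574 lock dir 85.07130926546257 0.037569674567054304 0.0405451216428741
houB [ 0.5839 -0.0134  0.076 ] [ 0.5834 -0.0138  0.076 ] half dir -51.035367929658676 lock dir 83.1021878502423 0.03838123547064098 0.040357140196828435
bar ang 13.395676203002319 centre [ 0.58485546 -0.01331067  0.10266385] dots ang 14.855900354184929
[ 0.5626767  -0.05099539  0.24518699] tool y ang 102.03633476014775
```

To row units: 0.045 m is 0.72, 0.03 m is 0.48.

shift_gripper([
  {"xyz": [-0.2336, 0.256, 0.32], "turn_vec": [0, 0, -0.017]},
  {"xyz": [-0.232, 0.2576, 0.48], "turn_vec": [0, 0, -0.018]},
  {"xyz": [0, 0, 0.72]},
  {"xyz": [0, 0, 0.56]},
  {"xyz": [0, 0, 0.2832]},
  {},
])

```text
clock: 3.72
tcp_pos: [0.5828, -0.0118, 0.0963]
eef_rot: [-0.124, 0.992, 0.0, -0.001]
ft_force: [1.0, 0.5, -0.3]
finger_gap: 1.001
gripper_force: 0.0
```

```bash
python3 -c "
from h import *
s=arm.state();print(totool(s,[.585,-.0135,.0975]),s['ft_force'])"
```

```text
[-0.00167774 -0.0021765  -0.00119455] [ 1.00100473  0.51884263 -0.32953684]
```

shift_gripper([
  {"xyz": [-0.024, -0.032, -0.016]},
  {},
  {},
  {},
  {},
], jaw=0.0, force=60)

```text
clock: 4.35
tcp_pos: [0.5858, -0.0144, 0.0992]
eef_rot: [-0.124, 0.992, 0.0, 0.0]
ft_force: [-1.7, 4.0, 5.5]
finger_gap: 0.151
gripper_force: 59.0
```

```bash
python3 -c "
from h import *
s=arm.state();print(s['tcp_pos'],s['ft_force'],s['finger_gap'])"
```

```text
[ 0.58580779 -0.01436814  0.09922367] [-1.69860378  3.97718308  5.53726502] 0.15075627829425609
```

The plug is gripped. Before going to the slot I'll check how near the bottle is to it.

```bash
python3 - <<'E'
from h import *
ct=arm.camera_info("top");cs=arm.camera_info("scene")
p,e=tri([ct,cs],[(169,140),(429,283)]);print(p,e)
t=cv2.imread("pics/top0.png");s=cv2.imread("pics/scene0.png")
k=lambda im,x,y,w,h:cv2.resize(im[y:y+h,x:x+w],None,fx=4,fy=4,interpolation=cv2.INTER_CUBIC)
cv2.imwrite("pics/z5.png",np.hstack([k(t,140,115,90,80),k(s,390,265,70,80)]))
for z,pt,ps in((0,(187,160),(420,318)),):print(plane(ct,pt,z),plane(cs,ps,z))
E
```

```text
[0.74891959 0.22910847 0.16890903] [0.0012392072330519293, 0.0012392072330518818]
[0.75986248 0.24858185 0.        ] [0.74476743 0.2327978  0.        ]
```

View pics/z5.png

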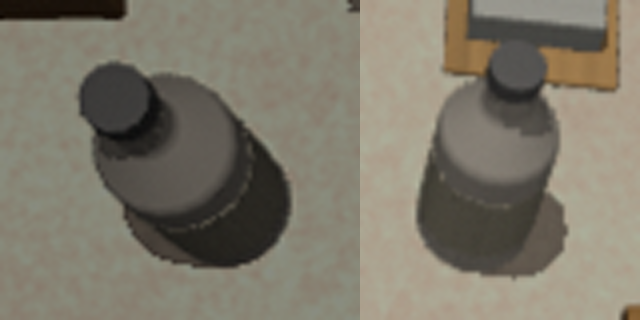

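The bottle stands at about (0.749, 0.23), 0.15 m from the slot, so there is room. Next I'll lift the plug and carry it over.

shift_gripper([
  {"xyz": [0, 0, -0.24]},
  {"xyz": [0, 0, -0.48]},
  {"xyz": [0, 0, -0.72]},
  {"xyz": [-0.192, 0.576, 0]},
  {"xyz": [-0.288, 0.88, 0]},
  {"xyz": [-0.288, 0.92, 0]},
  {"xyz": [-0.288, 0.92, 0]},
  {"xyz": [-0.24, 0.76, 0]},
  {"xyz": [-0.144, 0.48, 0]},
  {"xyz": [0, 0, 0.48]},
  {"xyz": [0, 0, 0.72]},
  {},
])

```text
clock: 5.85
tcp_pos: [0.6011, 0.281, 0.111]
eef_rot: [-0.124, 0.992, -0.001, -0.003]
ft_force: [0.2, 0.2, -0.8]
finger_gap: 0.147
gripper_force: 58.9
```

```bash
cat >> h.py <<'E'
def avg(k=3):
    ss=[]
    for i in range(k): ss.append(arm.state()); arm.get_image("wrist")
    s=arm.state();ss.append(s);r=dict(s);r["tcp_pos"]=np.mean([x["tcp_pos"] for x in ss],0);r["ft_force"]=np.mean([x["ft_force"] for x in ss],0);r["sd"]=np.std([x["tcp_pos"] for x in ss],0);return r
E
python3 -c "
from h import *
s=avg(4);print(s['tcp_pos'],s['sd'],s['ft_force'],s['finger_gap'],s['clock']);print(totool(s,[.6037,.2828,.057]));shot('ins1')"
```

```text
[0.60304676 0.28179761 0.11424477] [0.00116773 0.00050977 0.00183638] [ 0.32090342 -0.02580259 -0.51062084] 0.14975690416994397 6.05
[-0.00070579  0.0007925   0.05724744]
```

View pics/ins1.png

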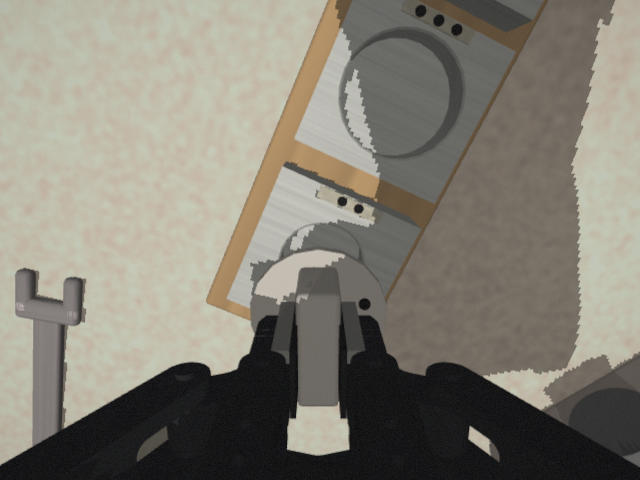

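The plug hangs over the two-dot block, with the flange's near edge at (312,249) and the hole's near edge at (320,222). I'll compare both with their predicted positions.

```bash
python3 - <<'E'
from h import *
ci,_=load("ins1");T=R.from_quat(ci["rot"]);x=T.as_matrix()[:,0];print("tcp",ci["tcp"])
tcp=np.array([.6030,.2818,.1142])
for px,z,r,n in(((312,249),.1142-.018,.026,"plug"),((320,222),.034,.0215,"slot")):
    p=plane(ci,px,z); c=p-x*r; c[2]=z; print(n,c.round(4), "ahead of tcp in tool",T.inv().apply(c-tcp).round(4))
for px in((250,310),(385,310)):
    print(T.inv().apply(plane(ci,px,.0962)-tcp).round(4))
E
```

```text
tcp [0.60422599 0.28233033 0.11602323]
plug [0.6035 0.2786 0.0962] ahead of tcp in tool [ 0.0003 -0.0033  0.018 ]
slot [0.6028 0.2817 0.034 ] ahead of tcp in tool [ 0.0004 -0.0001  0.0802]
[ 0.0024 -0.0266  0.018 ]
[0.0024 0.024  0.018 ]
```

shift_gripper([
  {"xyz": [0, 0, 0.4]},
  {"xyz": [0, 0, 0.24]},
  {"xyz": [0, 0, 0.08]},
  {"xyz": [0, 0, 0.064]},
  {},
])

```text
clock: 6.72
tcp_pos: [0.6038, 0.2827, 0.0651]
eef_rot: [-0.124, 0.992, 0.0, 0.001]
ft_force: [2.7, 4.5, -1.7]
finger_gap: 0.151
gripper_force: 58.7
```

```bash
python3 -c "
from h import *
s=avg(2);print(s['tcp_pos'],s['ft_force'],s['finger_gap'],s['clock'],s['ft_torque'])"
```

```text
[0.60382266 0.2827021  0.0651016 ] [ 3.29173273  4.14423746 -2.11867573] 0.152865303284348 6.825 [ 0.96039051 -0.88595085  0.003946  ]
```

shift_gripper([
  {"xyz": [-0.0128, 0.0096, 0.048]},
  {"xyz": [0, 0, 0.048]},
  {"xyz": [0, 0, 0.032]},
  {},
])

```text
clock: 7.32
tcp_pos: [0.6039, 0.2831, 0.0582]
eef_rot: [-0.124, 0.992, 0.0, 0.001]
ft_force: [-2.2, 0.9, 12.7]
finger_gap: 0.152
gripper_force: 60.8
```

```bash
python3 -c "
from h import *
s=avg(2);print(s['tcp_pos'],s['ft_force'],s['finger_gap'],s['clock'],s['ft_torque'])"
```

```text
[0.60389422 0.28304186 0.0581823 ] [-1.73884653  1.27292667 12.58146992] 0.15183176915700383 7.425 [0.11195718 0.36705524 0.01612351]
```

To row units: 0.001 m is 0.016.

shift_gripper([
  {"xyz": [0, 0, 0.016]},
  {},
])

```text
clock: 7.68
tcp_pos: [0.6039, 0.283, 0.0582]
eef_rot: [-0.124, 0.992, 0.0, 0.001]
ft_force: [-4.4, -0.9, 20.5]
finger_gap: 0.153
gripper_force: 62.1
```

```bash
python3 -c "
from h import *
s=avg(2);print(s['tcp_pos'],s['ft_force'])"
```

```text
[0.60392762 0.28301806 0.05815139] [-4.02411349 -0.24486786 20.28246048]
```

shift_gripper([
  {},
  {},
  {"xyz": [0, 0, -0.032]},
], jaw=0.6)

```text
clock: 8.15
tcp_pos: [0.6031, 0.2825, 0.0569]
eef_rot: [-0.124, 0.992, -0.0, -0.001]
ft_force: [-1.0, -0.2, 1.0]
finger_gap: 0.596
gripper_force: 0.0
```

shift_gripper([
  {"xyz": [0, 0, -0.48]},
  {"xyz": [0, 0, -0.96]},
  {"xyz": [0.32, 0, -0.8]},
  {"xyz": [0.48, 0, 0]},
  {},
], jaw=1.0)

```text
clock: 8.78
tcp_pos: [0.5538, 0.2701, 0.1985]
eef_rot: [-0.124, 0.992, -0.0, 0.0]
ft_force: [-0.1, -0.9, -0.3]
finger_gap: 1.004
gripper_force: 0.0
```

```bash
python3 -c "
from h import *
shot('home1');s=arm.state()
t=arm.get_image('top');cv2.imwrite('pics/top1.png',t)"
```

```text
(no output)
```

View pics/home1.png

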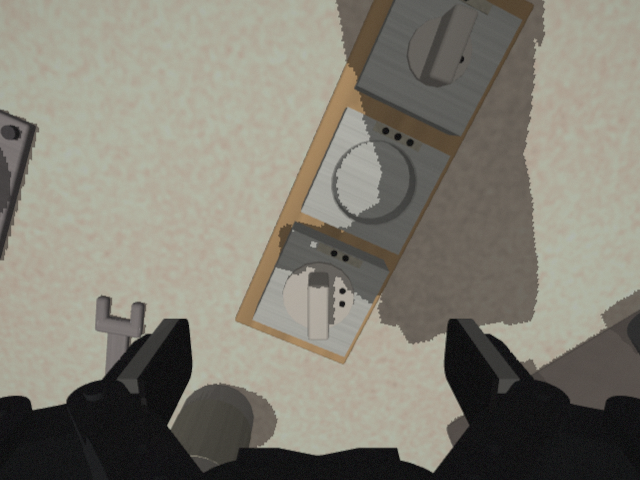

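The plug is home in its two-dot slot: two tag dots at (340,256), plug at (318,300), flange down. From here I'll measure numerically, as I've used up my picture views. On to the cap.

To row units: -0.055 m is -0.88, -0.03 m is -0.48.

shift_gripper([
  {"xyz": [0.144, -0.48, 0]},
  {"xyz": [0.272, -0.88, 0]},
  {"xyz": [0.272, -0.88, 0]},
  {"xyz": [0.272, -0.88, 0]},
  {"xyz": [0.272, -0.88, 0]},
  {"xyz": [0.272, -0.88, 0]},
  {"xyz": [0.272, -0.88, 0]},
  {"xyz": [0.272, -0.88, 0]},
  {"xyz": [0.272, -0.88, 0]},
  {"xyz": [0.272, -0.88, 0]},
  {"xyz": [0.128, -0.416, 0]},
])

```text
clock: 10.25
tcp_pos: [0.5262, -0.3088, 0.1964]
eef_rot: [-0.123, 0.992, 0.0, -0.001]
ft_force: [-0.3, -0.0, 0.3]
finger_gap: 0.997
gripper_force: 0.0
```

shift_gripper([
  {"turn_vec": [0, 0, -0.17]},
  {"turn_vec": [0, 0, -0.17]},
  {"turn_vec": [0, 0, -0.17]},
  {"turn_vec": [0, 0, -0.17]},
  {},
])

```text
clock: 10.88
tcp_pos: [0.5267, -0.3058, 0.1967]
eef_rot: [-0.447, 0.894, 0.0, -0.0]
ft_force: [-0.5, -0.1, -0.4]
finger_gap: 0.999
gripper_force: 0.0
```

```bash
python3 - <<'E'
from h import *
shot("capA");s=arm.state();print(s["joint_positions"].round(3),s["clock"])
y=R.from_quat(s["eef_rot"]).as_matrix()[:,1];print(np.degrees(np.arctan2(y[1],y[0])))
ci,im=load("capA");hsv=cv2.cvtColor(im,cv2.COLOR_BGR2HSV)
q=project(ci,[.543,-.276,.04]);print(q)
x,y=q.astype(int)
for r in range(y-60,y+61,12):print([tuple(int(v) for v in hsv[r,c])[1:] for c in range(x-60,x+61,12)])
E
```

```text
[-0.526  0.401  0.1    1.271 -0.    -1.451] 10.925
143.01666002903022
[325.56589702 278.20535295]
[(16, 142), (16, 141), (13, 136), (16, 145), (18, 140), (18, 145), (16, 144), (14, 143), (16, 141), (16, 143), (16, 142)]
[(16, 142), (17, 138), (18, 143), (16, 142), (12, 84), (15, 83), (15, 84), (18, 144), (16, 143), (14, 141), (14, 146)]
[(16, 140), (16, 141), (16, 142), (24, 201), (18, 111), (23, 101), (27, 200), (23, 197), (18, 83), (17, 135), (16, 143)]
[(14, 142), (15, 83), (22, 198), (23, 199), (23, 166), (24, 198), (20, 114), (23, 113), (21, 109), (16, 82), (16, 81)]
[(13, 80), (13, 80), (21, 111), (23, 113), (24, 137), (23, 113), (21, 111), (23, 112), (18, 112), (15, 85), (9, 82)]
[(18, 83), (13, 81), (23, 112), (25, 114), (21, 99), (23, 113), (20, 114), (23, 112), (22, 114), (16, 82), (15, 84)]
[(13, 81), (13, 79), (23, 112), (23, 113), (23, 101), (25, 112), (22, 114), (27, 114), (25, 112), (15, 84), (10, 77)]
[(17, 138), (16, 140), (18, 131), (25, 113), (20, 101), (25, 114), (25, 114), (25, 112), (12, 82), (15, 83), (12, 83)]
[(17, 139), (15, 138), (16, 140), (15, 136), (24, 96), (25, 114), (22, 92), (13, 77), (19, 80), (18, 84), (12, 82)]
[(17, 137), (17, 138), (16, 143), (16, 143), (16, 93), (23, 113), (16, 80), (19, 82), (12, 82), (16, 81), (19, 68)]
[(19, 137), (13, 137), (14, 141), (15, 134), (15, 118), (13, 79), (10, 79), (13, 79), (16, 81), (13, 61), (36, 119)]
```

To row units: 0.05 m is 0.8.

shift_gripper([
  {"xyz": [0, 0.8, 0]},
  {},
], quiet=true)

```text
ok
```

```bash
python3 - <<'E'
from h import *
shot("capB")
for n in("capA","capB"):
    ci,im=load(n);V=cv2.medianBlur(im,3).max(2)
    m=((V>175)|((V>92)&(V<128))).astype(np.uint8)
    q=project(ci,[.543,-.276,.04]).astype(int);roi=np.zeros_like(m);cv2.circle(roi,tuple(int(v) for v in q),75,1,-1);m&=roi
    m=cv2.morphologyEx(m,cv2.MORPH_OPEN,np.ones((5,5),np.uint8))
    k,lab,st,ce=cv2.connectedComponentsWithStats(m);i=1+np.argmax(st[1:,4]);print(n,"q",q,"area",st[i],ce[i].round(1))
    c=max(cv2.findContours((lab==i).astype(np.uint8),0,1)[0],key=cv2.contourArea);h=cv2.convexHull(c)
    print(" hull ell",[np.round(v,1) for v in cv2.fitEllipse(h)])
    x0,y0=q-80;g=V[y0:y0+160,x0:x0+160];e=cv2.Canny(cv2.GaussianBlur(g,(3,3),0),15,40)
    L=cv2.HoughLinesP(e,1,np.pi/360,25,minLineLength=35,maxLineGap=6)
    for l in sorted(L[:,0],key=lambda l:-np.hypot(l[2]-l[0],l[3]-l[1]))[:14]:
        a,b=l[:2]+[x0,y0],l[2:]+[x0,y0];pa,pb=plane(ci,a,.066),plane(ci,b,.066);d=pb-pa
        print("  ",a,b,"ang",round(np.degrees(np.arctan2(d[1],d[0]))%180,1),round(np.linalg.norm(d),3))
    # coarse character map of V
    if n=="capB":
        for r in range(y0+10,y0+150,5):print("".join("#" if V[r,c]>175 else "o" if V[r,c]>128 else "+" if V[r,c]>105 else "-" if V[r,c]>92 else "." for c in range(x0+10,x0+150,3)))
E
```

```text
capA q [325 278] area [ 279  246   88   86 4880] [325.5 283.4]
 hull ell [array([322.5, 283.7]), array([86.7, 95.9]), np.float64(28.0)]
   [337 356] [404 313] ang 179.2 0.054
   [337 357] [402 315] ang 179.4 0.053
   [346 356] [403 320] ang 178.9 0.046
   [314 247] [315 313] ang 53.8 0.045
   [267 257] [321 228] ang 172.1 0.039
   [335 315] [335 255] ang 53.8 0.041
   [355 357] [401 325] ang 1.7 0.038
   [245 318] [279 356] ang 90.7 0.036
   [315 265] [353 238] ang 179.9 0.03
capB q [249 278] area [ 204  238   48   93 2834] [229.5 281.5]
 hull ell [array([229.8, 284.4]), array([47.5, 98. ]), np.float64(171.9)]
   [254 228] [258 316] ang 53.2 0.06
   [248 248] [252 313] ang 53.8 0.045
   [274 356] [327 320] ang 179.7 0.045
   [281 356] [327 325] ang 179.6 0.039
   [281 357] [327 326] ang 179.6 0.039
   [276 355] [318 327] ang 179.2 0.035
   [288 356] [327 330] ang 179.4 0.033
   [307 298] [311 342] ang 57.4 0.032
   [188 321] [192 357] ang 54.0 0.027
..ooooooooooooooooooooooooooooooooooooooooooooo
ooooooooooooooooooooooooooooooooooooooooooooooo
oooooooooooooooooooooooooooooooooooooooo
[... 507 characters left out ...]
+++++..++++++++++++.........
ooooooooo########++++++-..-++++++++#++.........
ooooooooo########++++++-..-++++++++o+-.........
ooooooooo########o++++++..-++++++++++..........
oooooooooo#######o++++++...++++++++++ooo.......
ooooooooooo######o++++++...++++++##oooooooo....
ooooooooooooo#####++++++-..+++++o#ooooooooo+...
ooooooooooo+ooo###o+++++-..+o###ooooooooooo+...
ooooooooo+ooooooooo##o++-..+ooooooo+ooooooo+...
.--ooo++ooooooooooo#####o.+ooooooooooooooooo...
....+oooooooooooooo#####o-oooooooooooooooooo...
....ooooooooooooooo#####o+oooooooooooooooooo...
.....+ooooooooooooooooooooooooooooooooooooo+...
.......oooooooooooooooooooooooooooooooooo..-..+
....+...+ooooooooooooooooooooooooooooo+..+oo#o+
```

```bash
python3 - <<'E'
from h import *
ci,im=load("capA");V=cv2.medianBlur(im,3).max(2)
for r in range(220,345,4):print(r,"".join("#" if V[r,c]>175 else "o" if V[r,c]>128 else "+" if V[r,c]>105 else "-" if V[r,c]>92 else "." for c in range(264,390,2)))
ci,im=load("capB");V=cv2.medianBlur(im,3).max(2)
print("B col243",V[238:254,241],V[322:340,243]);
for r in(270,276,282):print(r,"L",V[r,200:212],"R",V[r,284:300])
print("Btop col 225-262 first cap row",[ (c,int(np.argmax(V[225:260,c]>175))+225) for c in (262,266,270)])
E
```

```text
220 ooooooooooooooooooooooooooooooooooooooooooooooooooooooooooooooo
224 ooooooooooooooooooooooooooooooooooooooooooooooooooooooooooooooo
228 ooooooooooooooooooooooooooo+++-.-++++oooooooooooooooooooooooooo
232 oooooooooooooooooooooo+----+ooo++--......oooooooooooooooooooooo
236 ooooooooooooooooooo+o####o+++o++++####o+....ooooooooooooooooooo
240 ooooooooooooooooo#######o----------########-..o+-+++ooooooooooo
244 ooooooooooooooo#########o----------+o######oo-.........-+oooooo
248 ooooooooo+.+o###########o#########o+ooo++++++++............+ooo
252 oooo+oo....#############o#########o++++++++++++++.............+
256 +oo+......##############o#######+++-++++++++++++++.............
260 .........+##o++o++++++ooo####o+++++-+++++++++++++++............
264 ........+++++++++++++++++oo++++++++-+++++++++++++++............
268 ........++++++++++++++++-++++++++++-+++++++++++++++-...........
272 ........+++++++++++++oo+-++++++++++-++++++++++++++++...........
276 ........++oo++++++++++++-++++++++++-++++++++++++++++...........
280 ........++o#o+++++++++++-++++++++++-+++++++++++++++-...........
284 ........
[... 964 characters left out ...]
ooooo.................................+++++
344 ..-oooooooooooooooooooooo+.............................++++++++
B col243 [ 95  95  96  97  98  98  98  98 125 165 179 187 189 190 190 190] [186 186 186 187 187 186 186 185 179 152 131 129 129 132 133 133 132 130]
270 L [130 130 132 171 187 188 188 188 188 188 188 189] R [109 108 108 108 107 107 100  81  79  78  78  79  79  80  80  80]
276 L [136 137 140 177 188 188 189 189 189 189 188 188] R [165 165 123 109 108 108 107  98  82  81  80  79  79  79  79  79]
282 L [137 136 135 137 165 183 188 189 188 188 188 189] R [180 164 124 109 108 107 102  84  80  79  79  79  80  81  80  80]
Btop col 225-262 first cap row [(262, 237), (266, 239), (270, 241)]
```

```bash
python3 - <<'E'
from h import *
A,B=load("capA")[0],load("capB")[0]
n,e1=tri([A,B],[(323,246.6),(238.5,246.8)]);f,e2=tri([A,B],[(324.5,330),(243.3,330.8)]);print("bar",n.round(4),f.round(4),e1,e2,"c",((n+f)/2).round(4),"len",np.linalg.norm(f-n))
g,e=tri([A,B],[(323.5,276),(247,276)]);print("flange",g.round(4),e)
d=f-n;print("ang",np.degrees(np.arctan2(d[1],d[0])))
for q,c in(((323.5,276),A),((247,276),B)):print(plane(c,q,.038).round(4))
for a,b,c in(((323,246.6),(324.5,330),A),((238.5,246.8),(243.3,330.8),B)):print("bar@.066",((plane(c,a,.066)+plane(c,b,.066))/2).round(4))
s=avg(2);P=(.5435,-.2765,.056)
print(s["tcp_pos"],"tool->",totool(s,P).round(4),s["clock"])
E
```

```text
bar [ 0.527  -0.301   0.0619] [ 0.5598 -0.2554  0.0673] [5.24095582811787e-05, 5.240955828120354e-05] [0.0001696983147618439, 0.00016969831476167888] c [ 0.5434 -0.2782  0.0646] len 0.05638850589423687
flange [ 0.5431 -0.2783  0.0401] [0.00010941500206365241, 0.0001094150020635206]
ang 54.2732448281539
[ 0.5436 -0.2776  0.038 ]
[ 0.5438 -0.278   0.038 ]
bar@.066 [ 0.5432 -0.2785  0.066 ]
bar@.066 [ 0.543  -0.2782  0.066 ]
[ 0.48642081 -0.27552075  0.19784479] tool-> [-0.0335 -0.0461  0.1419] 11.325
```

The manual's scale: shifts go in shares of 62.5 mm. Converting my numbers, 0.04 m is 0.64, 0.03 m is 0.48.

shift_gripper([
  {"xyz": [-0.256, -0.376, 0.32]},
  {"xyz": [-0.256, -0.376, 0.48]},
  {"xyz": [0, 0, 0.64]},
  {"xyz": [0, 0, 0.48]},
  {"xyz": [0, 0, 0.32]},
  {},
], jaw=1.0)

```text
clock: 12.08
tcp_pos: [0.543, -0.278, 0.0559]
eef_rot: [-0.448, 0.894, 0.001, -0.001]
ft_force: [-0.2, 0.4, -0.2]
finger_gap: 0.998
gripper_force: 0.0
```

```bash
python3 -c "
from h import *
s=avg(3);print(s['tcp_pos'],totool(s,[.5433,-.2782,.0565]),s['ft_force'])"
```

```text
[ 0.54364302 -0.27832926  0.05740879] [0.00010209 0.00035353 0.00090822] [ 0.30384625 -0.0496358   0.02621273]
```

shift_gripper([
  {},
  {},
  {},
  {},
], jaw=0.0, force=80)

```text
clock: 12.72
tcp_pos: [0.5432, -0.278, 0.0579]
eef_rot: [-0.448, 0.894, -0.0, 0.0]
ft_force: [-4.4, 1.8, 30.8]
finger_gap: 0.151
gripper_force: 61.1
```

shift_gripper([
  {"xyz": [0, 0, -0.32]},
  {"xyz": [0, 0, -0.8]},
  {"xyz": [0, 0, -0.96]},
  {"xyz": [-0.3776, 0.2032, 0]},
  {"xyz": [-0.7552, 0.4048, 0]},
  {"xyz": [-0.7552, 0.4048, 0]},
  {"xyz": [-0.7552, 0.4048, 0]},
  {"xyz": [-0.7552, 0.4048, 0]},
  {"xyz": [-0.3744, 0.2048, 0]},
  {},
])

```text
clock: 13.98
tcp_pos: [0.5827, -0.0112, 0.1874]
eef_rot: [-0.449, 0.893, 0.0, -0.0]
ft_force: [-0.1, -0.4, -1.6]
finger_gap: 0.146
gripper_force: 78.7
```

shift_gripper([
  {"turn_vec": [0, 0, 0.1]},
  {"turn_vec": [0, 0, 0.17]},
  {"turn_vec": [0, 0, 0.17]},
  {"turn_vec": [0, 0, 0.17]},
  {"turn_vec": [0, 0, 0.17]},
  {"turn_vec": [0, 0, 0.17]},
  {"turn_vec": [0, 0, 0.1635]},
  {},
  {},
])

```text
clock: 15.1
tcp_pos: [0.5826, -0.0138, 0.1876]
eef_rot: [0.091, 0.996, -0.0, -0.0]
ft_force: [-0.2, -0.2, -1.4]
finger_gap: 0.146
gripper_force: 78.6
```

```bash
python3 - <<'E'
from h import *
s=avg(4);y=R.from_quat(s["eef_rot"]).as_matrix()[:,1]
print(s["tcp_pos"],"yaw",np.degrees(np.arctan2(y[1],y[0])),totool(s,[.584,-.0137,.1]),s["ft_force"],s["joint_positions"].round(3))
shot("over1");t=arm.get_image("top");cv2.imwrite("pics/top2.png",t)
E
```

```text
[ 0.58264034 -0.01354139  0.18757932] yaw 79.5107089814889 [-0.00137197  0.00010393  0.08757921] [ 0.09388693 -0.24087552 -1.84858245] [-0.023  0.36   0.013  1.223 -0.     0.16 ]
```

```bash
python3 - <<'E'
from h import *
ci,im=load("over1");tcp=np.array([.5826,-.0136,.1876]);T=R.from_quat(ci["rot"])
V=cv2.medianBlur(im,3).max(2)
pr=lambda v:project(ci,tcp+T.apply(v)).round(1)
print("near bar top end",pr([.03,0,-.0085]),"corners",pr([.03,-.007,-.0085]),pr([.03,.007,-.0085]))
for a in range(-90,91,20):
    r=np.radians(a);print("flange",a,pr([.032*np.cos(r),.032*np.sin(r),.0195]))
for r in range(190,330,5):print(r,"".join("#" if V[r,c]>175 else "o" if V[r,c]>140 else "+" if V[r,c]>105 else "-" if V[r,c]>75 else "." for c in range(210,430,4)))
E
```

```text
near bar top end [321.5 266.6] corners [297.8 266.6] [345.3 266.6]
flange -90 [235.9 317.9]
flange -70 [239.5 290.9]
flange -50 [253.4 266.2]
flange -30 [276.3 247.3]
flange -10 [305.4 237.1]
flange 10 [336.6 237.1]
flange 30 [365.6 247.3]
flange 50 [388.4 266.2]
flange 70 [402.3 290.9]
flange 90 [405.8 317.9]
190 ########ooooooo.+++++++++++++++++o+++++..-------+++++++
195 ########oooooo.+++++++++++++++++o-..+-.++.------+++++++
200 ########ooooo-++++o++++++..+-.........++...-----+++++++
205 ########oooo++++++oo++.++.--.........++.....----+++++++
210 ########ooo++++++++++++++--..........-......----+++++++
215 ########+oo++++o++++++++-....................---+++++++
220 ########oo++++++++++++-......................--++++++++
225 ########oo++++++..............................-++++++++
230 ########o+++++++..............................-++++++++
235 ########+++++o++-..............................++++++++
240 ########o+++++++.......---------............--.++++++++
245 ########o+++++++...-+o###+++#+++++--........--.++++++++
250 ########o+-+++++--o####---------+++++-......++-++++++++
255 ####
[... 191 characters left out ...]
#######-----------++++++++++-..-++++++++
275 #########+############+o++++++++-++++++++++++--++++++++
280 #########o###########+++++++++++-++++++++++++--o+++++++
285 ########o##o+++#######-+++++++++-++++++++++++++#####o++
290 ########++++++++++oo++-+++++++++-++++++++++++++########
295 #######+++++++++++++++-+++++++++-+++++++++++++++#######
300 #######++++++++++++++--+++++++++-+++++++++++++++#######
305 #######+++++++++++....-+++++++++-....+++++++++++#######
310 #######+++++++++++....-+++++++++-....+++++++++++#######
315 #######+++++++-.......-+++++++++-.......-+++++++#######
320 ######o++++++.........-+++++++++-.........++++++#######
325 #######+++++..........-+++++++++..........-+++++#######
```

```bash
python3 - <<'E'
from h import *
ci,im=load("over1");T=R.from_quat(ci["rot"]);V=cv2.medianBlur(im,3).max(2)
print("ctcp",ci["tcp"].round(4))
tcp=np.array([.5826,-.0136,.1876])
print("col318 near",V[232:285,318]);print("row300 L",V[300,228:250],"R",V[300,392:414]);print("row300 bar",V[300,290:350:2])
for dz in(0,.003,.006):
    for dx in(0,-.0015,-.003):
        pr=lambda v:project(ci,tcp+T.apply(np.array(v)+[dx,0,dz])).round(0)
        a=np.radians(np.linspace(-90,90,361));F=np.array([pr([.032*np.cos(t),.032*np.sin(t),.0195]) for t in a])
        k=F[np.abs(F[:,1]-300)<1.5,0]
        print(dz,dx,"flange near",pr([.032,0,.0195])[1],"row300 L/R",k.min(),k.max(),"bar end",pr([.03,0,-.0085])[1])
E
```

```text
ctcp [ 0.5827 -0.0133  0.1876]
col318 near [ 63  63  63  65  71  81  87  91 102 144 154 154 113 112 110 103  87  84
  83  83  83  85  85  85  85  85  84  84  85  85  85  85  85  85  84  84
  84  84  87  92  99 106 109 109 109 110 110 110 111 111 112 111 111]
row300 L [197 197 197 197 196 196 196 195 176 123 110 109 110 110 111 110 110 110
 111 111 111 111] R [110 110 110 110 109 109 109 143 188 196 197 196 196 196 196 197 197 196
 197 196 197 196]
row300 bar [109 110  95  94 102 106 110 111 111 112 111 110 110 109 110 111 111 110
 110 110 110 111 110 106 101  94 108 109 111 110]
0 0 flange near 236.0 row300 L/R 237.0 405.0 bar end 267.0
0 -0.0015 flange near 240.0 row300 L/R 238.0 404.0 bar end 271.0
0 -0.003 flange near 244.0 row300 L/R 239.0 403.0 bar end 276.0
0.003 0 flange near 234.0 row300 L/R 238.0 404.0 bar end 263.0
0.003 -0.0015 flange near 238.0 row300 L/R 239.0 403.0 bar end 268.0
0.003 -0.003 flange near 242.0 row300 L/R 240.0 402.0 bar end 273.0
0.006 0 flange near 232.0 row300 L/R 239.0 403.0 bar end 260.0
0.006 -0.0015 flange near 236.0 row300 L/R 239.0 402.0 bar end 265.0
0.006 -0.003 flange near 239.0 row300 L/R 240.0 401.0 bar end 269.0
```

shift_gripper([
  {"xyz": [0, 0, 0.4]},
  {"xyz": [0, 0, 0.4]},
  {"xyz": [0, 0, 0.16]},
  {"xyz": [0, 0, 0.08]},
  {},
])

```text
clock: 16.02
tcp_pos: [0.583, -0.0132, 0.123]
eef_rot: [0.092, 0.996, -0.0, 0.0]
ft_force: [0.4, 0.2, -2.0]
finger_gap: 0.145
gripper_force: 78.6
```

```bash
python3 -c "
from h import *
s=avg(3);print(s['tcp_pos'],s['ft_force'],s['ft_torque'])"
```

```text
[ 0.58312007 -0.01320678  0.12326039] [ 0.03266254  0.11646206 -1.65641731] [-0.04428678  0.04396926  0.01518929]
```

To row units: 0.004 m is 0.064, 0.003 m is 0.048.

shift_gripper([
  {"xyz": [0, 0, 0.064]},
  {"xyz": [0, 0, 0.048]},
  {},
])

```text
clock: 16.55
tcp_pos: [0.5825, -0.0132, 0.1153]
eef_rot: [0.092, 0.996, -0.0, -0.0]
ft_force: [-0.2, 0.4, -2.2]
finger_gap: 0.145
gripper_force: 78.6
```

```bash
python3 -c "
from h import *
s=avg(2);print(s['tcp_pos'],s['ft_force'],s['ft_torque'])"
```

```text
[ 0.58256713 -0.0131964   0.11543114] [ 0.16165382  0.0347142  -1.6345127 ] [-0.01050061  0.02041981 -0.009534  ]
```

shift_gripper([
  {"xyz": [0, 0, 0.048]},
  {},
])

```text
clock: 16.9
tcp_pos: [0.5826, -0.0132, 0.1124]
eef_rot: [0.092, 0.996, -0.0, -0.0]
ft_force: [-0.1, -1.0, -1.9]
finger_gap: 0.147
gripper_force: 78.6
```

```bash
python3 -c "
from h import *
s=avg(2);print(s['tcp_pos'],s['ft_force'],s['ft_torque'])"
```

```text
[ 0.58262416 -0.01320985  0.11246083] [ 0.08014324 -0.37593566 -1.74924031] [ 0.02995224 -0.00669677 -0.02869762]
```

To row units: 0.004 m is 0.064, 0.002 m is 0.032.

shift_gripper([
  {"xyz": [0, 0, 0.064]},
  {"xyz": [0, 0, 0.064]},
  {"xyz": [0, 0, 0.032]},
  {},
])

```text
clock: 17.5
tcp_pos: [0.5825, -0.0132, 0.1023]
eef_rot: [0.092, 0.996, -0.0, -0.0]
ft_force: [-0.3, 0.3, -1.9]
finger_gap: 0.146
gripper_force: 78.6
```

```bash
python3 -c "
from h import *
s=avg(2);print(s['tcp_pos'],s['ft_force'],s['ft_torque'])"
```

```text
[ 0.58265529 -0.01321414  0.10250259] [-0.2271543  -0.16798098 -1.67371664] [-0.01271785  0.01044721 -0.02370209]
```

shift_gripper([
  {"xyz": [0, 0, 0.032]},
  {},
])

```text
clock: 17.85
tcp_pos: [0.5829, -0.0132, 0.101]
eef_rot: [0.092, 0.996, -0.0, 0.0]
ft_force: [-0.7, 0.2, 3.9]
finger_gap: 0.145
gripper_force: 79.2
```

```bash
python3 -c "
from h import *
s=avg(2);print(s['tcp_pos'],s['ft_force'],s['ft_torque'])"
```

```text
[ 0.58294652 -0.01318204  0.10104835] [-0.83128275  0.17478396  3.6579716 ] [ 0.00851234  0.2148135  -0.00587188]
```

To row units: 0.0005 m is 0.008.

shift_gripper([
  {"xyz": [0, 0, 0.008], "turn_vec": [0, 0, 0.05]},
  {"turn_vec": [0, 0, 0.1]},
  {"turn_vec": [0, 0, 0.1]},
  {},
])

```text
clock: 18.45
tcp_pos: [0.5836, -0.0133, 0.1011]
eef_rot: [0.216, 0.976, 0.0, 0.001]
ft_force: [0.4, -0.5, 6.4]
finger_gap: 0.142
gripper_force: 79.8
```

```bash
python3 -c "
from h import *
s=avg(2);y=R.from_quat(s['eef_rot']).as_matrix()[:,1];print(s['tcp_pos'],s['ft_force'],s['ft_torque'],np.degrees(np.arctan2(y[1],y[0])))"
```

```text
[ 0.58360221 -0.0133044   0.10105748] [0.15952031 0.02821673 6.52888623] [-0.05668664  0.1309891  -0.05869658] 65.10394177426537
```

Turning freely. I'll go on to the half mark, where the tool y angle should be about 39.2°.

shift_gripper([
  {"turn_vec": [0, 0, 0.1]},
  {"turn_vec": [0, 0, 0.12]},
  {"turn_vec": [0, 0, 0.12]},
  {"turn_vec": [0, 0, 0.08]},
  {"turn_vec": [0, 0, 0.03]},
  {},
  {},
])

```text
clock: 19.42
tcp_pos: [0.584, -0.0129, 0.1011]
eef_rot: [0.428, 0.904, 0.001, 0.001]
ft_force: [1.4, 1.9, 5.9]
finger_gap: 0.146
gripper_force: 79.7
```

```bash
python3 - <<'E'
from h import *
s=avg(3);y=R.from_quat(s['eef_rot']).as_matrix()[:,1];print(s['tcp_pos'],s['ft_force'],s['ft_torque'],np.degrees(np.arctan2(y[1],y[0])))
ci,im=shot("half");V=cv2.medianBlur(im,3).max(2)
tcp=s["tcp_pos"];M=np.array([.584,-.0137,.076])
for nm,ang,rr in(("half",-50.85,.038),("lock",-95.9,.040)):
    for k in(0,180):
        t=np.radians(ang+k);print(nm,k,project(ci,M+rr*np.array([np.cos(t),np.sin(t),0])).round(0))
q=project(ci,[*tcp[:2],.076]);print("centre",q)
for r in range(205,350,4):print(r,"".join("#" if V[r,c]>175 else "o" if V[r,c]>140 else "+" if V[r,c]>100 else "-" if V[r,c]>75 else "." for c in range(190,450,4)))
E
```

```text
[ 0.58400126 -0.01293588  0.10108294] [1.40300809 1.50685271 6.1412337 ] [ 0.27770129 -0.191044    0.06124513] 39.350360758899384
half 0 [318. 395.]
half 180 [319. 215.]
lock 0 [249. 374.]
lock 180 [396. 241.]
centre [320.05871286 309.53931933]
205 ######ooooooo---...............+++..............---------++++++++
209 ####o+oooooooo-.-...-..........+++...............---------++++++o
213 ####oooooooooo++..+-...........+++................--------++++o++
217 ###oooooooooo++.-++............+++..................-------++++++
221 #oooooooooooo+.+++++...........+++...................-------+++++
225 +oooooooooooo++++++++..........+++...................--------++++
229 oooooooooooo+oo+++++++-........+++.................-..-------++++
233 ooooooooooo+++oo++++++-...........................-+-.--------+++
237 oooooooooo+++++oo++++-.........---...............-++--.--------+o
241 ..ooooooo++++++++++++....----+++++++---.........-++-++----------+
245 --
[... 1183 characters left out ...]

313 ####o-+-.-..+++++++++++.-..+++++++++++....+++++++++++.......+####
317 ####++oooo+++++++++........+++++++++++........+++++++.......+####
321 #####+++++++++++++......-..+++++++++++.........++++++.......+####
325 #####++++++++++++..........++++++++++..........++++++.......+####
329 #####+++++++#+o++..........++++++++++...........+++++.......+####
333 ######++++++####+......-...-+++++++++...........+++++.......++###
337 ######++++++o###o..........-+++++++++...........++++-......++####
341 ######+++++++###...........-+++++++++............+++...+-..+#####
345 #######++o+++###...........-+++++++++............+++.+++++...####
349 #######++++++o##......--....+++++++++....-.......++-++++++....###
```

The white half-way rib shows at image column ≈318, straight in line with the bar at ≈318. The cap is seated with about 6 N of push and still gripped, so I'll hand in.

```bash
python3 -c "
from workcell import arm
print(arm.sign_off())"
```

```text
the job is handed in; nothing more can be done
None
```

The plug is home in its two-dot slot and released. The cap is fully down in the housing, turned to the half-way mark and still gripped; the job was handed in at about 20 s, and no verdict was returned.

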